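# Set a glued soap wrapper in the hand-lever press

## Task

The wrapper of the loose paper-wrapped soap has just been glued: lay the soap flat in the nest of the press's loading tray, let go of it and slide the tray fully home under the pressure foot. Then press the lever down by its rubber grip until the needle stands in the green band, and finish while still holding it there with the foot pressing on the soap; never let the needle go well into the red, and leave the other things on the counter where they are.

Things in the scene. Friction and masses are not known exactly. Their poses are not given: they have to be found in the camera images.
- soap: The loose white paper-wrapped soap, a rounded cushion 48 x 48 x 26 mm, 55 g, lying flat on the counter. Origin: centre of its underside, z up; its sides lie along its own x and y. Grasp across two facing sides.
- press: Blue hand-lever press fixed on the counter. Origin: on the counter under the ram axis, z up; the tray slides along its x (out to -x, in to +x), the lever runs to its +y side. Base plate x -124 to 36, y -86 to 44 mm, guide rails 27 mm high. Column y -46 to -79, 163 mm high; a beam (y -76 to 20, x -17 to 17, z 105 to 125 mm) hangs over the tray's inner end. The dial, to -y of the column, faces -x.
- tray (a joint): The loading tray's slide (m): 0 = fully out (loading position), 0.085 = fully home against the back stop, nest centred under the foot. Stays where it is left; about 1.5 N to move it.
- nest (a point): Centre of the floor of the tray's nest, 20.5 mm above the counter; moves with the tray along the press's x; axes as the press. The nest is 51 x 51 mm inside. Its walls are 10 mm high: whole at the -x and +x ends, only at the corners on the +y and -y sides, where the middle 33 mm are open for fingers (rails beside them reach 6.5 mm above this floor).
- tray_knob (a point): Grip point of the tray's upright black knob, 70 mm to -x of the nest centre, 48.5 mm above the counter. The knob is 18 mm thick (22 mm at the head), and stands from 19 mm to 61 mm above the counter.
- lever (a joint): Lever travel (rad): 0 = up at rest, grows as the lever is pressed down, hard stop at 0.56. A spring returns it when let go. The needle stands in the dial's green band from 0.355 to 0.465 and in the red from 0.48. The foot meets the soap at about 0.26. At the middle of the grip it takes about 3 N to start and 7 to 11 N in the green band.
- grip_mid (a point): Middle of the lever's black rubber grip (round bar 26 mm thick, 80 mm long along the lever), on its axis. The lever's pivot is parallel to the press's x, at press y -52, z 150 mm; this point is 155 mm from it, at (0.28 - travel) rad above level: z 193 mm at rest, 138 to 121 mm in the green band. Press it down from above.
- lever_grip: The same rubber grip as a solid (its origin lies on the pivot).
- foot: The press's square rubber-faced foot, 40 x 40 mm, spring-loaded under the ram. Its face is 60 mm above the counter with the lever up (top of a seated soap: 46.5 mm). It goes down 52 mm per rad of lever and, once on the soap, yields on its spring: about 9 to 16 N in the green band. Origin: at the press's origin while the lever is up.
- bottle_left: Brown tincture bottle, 42 mm thick, 122 mm high, standing left of the scale. Bystander. Origin of this and the other bystanders: centre of the underside.
- bottle_right: Another brown tincture bottle, 42 mm thick, 121 mm high. Bystander.
- honey_jar_6: Honey jar with an orange lid, 83 mm thick, 123 mm high. Bystander.
- weight_200: Brass knob weight, 29 mm thick, 45 mm high. Bystander.
- weight_100: Brass knob weight, 23 mm thick, 36 mm high. Bystander.
- receipts: Blue receipt book, 143 x 102 x 14 mm, lying on the counter. Bystander.
- stamp: Wooden hand stamp, 29 x 40 x 68 mm, standing on the counter. Bystander.
- dipper: Wooden honey dipper, 159 x 30 x 31 mm, lying on the counter between soap and press. Bystander.

How it is judged:
By the outcome, as a careful person would: the job done as asked, in the order asked, and still so for the second after the job is handed in, while the arm keeps its last pose, push and grip.
It also fails if it takes over 59 s, if anything falls off the work surface, if the arm or the gripper's body presses on something with over 40 N, if the wrist force passes 120 N, or if a joint passes its speed limit or range.

## Robot

A 6-joint arm with a two-finger parallel gripper is mounted at the origin on a cart in front of the work surface, level with it; the furniture and walls round the work are solid. World frame = base frame: x ahead of the robot, y to its left, z up, the work surface at z = 0. Lengths are in m, angles in rad, forces in N, time in s.
With the tool pointing down it reaches from about 0.35 to 0.85 m from the base axis. Payload 8.1 kg.
Tool frame: the origin (TCP) lies at the very end of the fingers, on their centre line; the grasp point (between the pads) lies 19 mm behind it; z points along the fingers, y is the line along which they close (so a half turn about z gives the same grasp; the last joint's range is limited). The gripper opens to 93 mm and grips with 3 to 60 N. Pads are 15 mm wide; open, the fingers measure 128 mm over their backs; the gripper's body (75 mm by 188 mm) begins 65 mm behind the grasp point.
Start: joints at [-1.402, 0.13, 1.488, -0, 1.523, -0.085], TCP at [0.151, -0.581, 0.219] pointing down, gripper open.
Joint ranges: [-2.96, 2.96], [-0.89, 2.26], [0.02, 2.5], [-1.34, 4.48], [0, 2.73], [-2.66, 2.66]. Speed limits (rad/s): [2.39, 2.39, 2.79, 3.14, 3.14, 3.14].

## Interface

Orientations are given as a rotation vector (axis times angle).
In Python, from plant import monitor, eyes, ticket gives the robot as it stands.
- The arm moves only by the tool arm_command, never from a script. Its argument "deltas" is a list that holds one entry, the list of rows, each a list of 6 numbers: the shift along the world's x, y, z in cm, then the turn, a rotation vector about the world's x, y, z in degrees. In form: [[[tx, ty, tz, rx, ry, rz], ...]]. A call has 1 to 12 rows; each row shifts and turns the commanded pose from where the row before left it; what a row does not reach is not made up. A row lasts 1/12 s, in which the tool goes at most 41.7 mm and 7.16 degrees, less where a joint would pass 70% of its speed; a pose out of reach is approached as far as the arm can. A call is refused whole if a number of a shift passes 4.17 or a number of a turn 7.16, either way. A call with a gripper value outside its range is refused whole. "gripper" is the opening, from -1 (shut) to 1 (fully open), set as the call begins (left out, the last holds). The fingers move at their own pace and stop on an object; "squeeze" is the grip in N (left out, the last holds). Time passes only in rows, so rows that do not move let the fingers close. It gives the time, the measured TCP pose, the force, the opening and the grip force at its end, in the units of the state.
- monitor.read_state(): the state, without advancing time (a new reading comes with each control period).
- eyes.read_camera(name): name is "side" or "top"; returns the picture (420x560x3 uint8, blue, green, red); there is no depth.
- eyes.camera_model(name): a dict with "fx", "fy", "cx", "cy" (pixels), "rvec" (rotation vector, rad) and "tvec" (3), from world to camera coordinates, as OpenCV has them. Camera axes: x right, y down, z forward; pixel columns grow to the right and rows downward; lengths in m; the calibration is good to about 2 mm. A picture is of the moment at which its call begins. camera_model takes no time and is no camera call.
- ticket.close_job(): hands the job in; it is judged then, once.
The state is a dict: "t": time; "q": joint angles; "dq": joint speeds; "joint_torque": joint torques, N m; "tool_pos": TCP position; "orientation": TCP orientation; "force": force on the tool from outside, world axes, zero at the start; "wrist_torque": the same for the moment, N m; "opening": finger opening in m; "gripper_force": force on a finger pad.
Only numpy, scipy, OpenCV 4.12 (cv2) and the standard library are available. Lean on these libraries where they do the work, as an engineer would, in place of code of your own. Each camera call takes 0.05 s, during which the arm holds its last target. There are 200 camera calls.

## Working session

There is one attempt and no reset: what is moved stays moved. The work goes in short steps, Python scripts to look and compute and a tool call to move; the robot and the scene stay as the last step left them, time stands still between calls to the robot, and variables do not carry over. Pictures are saved under pics/ and viewed, at most 10 in all, crops included, and the job is handed in when it is done.

Besides the shell and the picture viewer there is one more tool, called after ">>>" as name([rows], argument=value, ...), one row to a line, values as JSON. arm_command: Moves the arm, as the interface text tells. Its arguments: {"type":"object","properties":{"deltas":{"type":"array"},"gripper":{"type":"number"},"squeeze":{"type":"number"}},"required":["deltas"]}

```bash
ls; mkdir -p pics; python3 - <<'E'
from plant import monitor, eyes
import cv2
s=monitor.read_state(); print(s)
for n in("side","top"):
    im=eyes.read_camera(n); cv2.imwrite(f"pics/{n}0.png",im)
    m=eyes.camera_model(n);print(m)
    cv2.imwrite(f"pics/{n}0b.png",cv2.resize(im,(800,600),interpolation=cv2.INTER_CUBIC))
E
```

```text
pics
{'t': 0.0, 'q': array([-1.40240860e+00,  1.31180017e-01,  1.48929120e+00,  1.35982355e-05,
        1.52300698e+00, -8.54200338e-02]), 'dq': array([ 6.56170730e-05,  4.05115756e-04,  1.99824412e-04, -7.08763176e-04,
       -1.41991629e-03, -9.79564429e-04]), 'joint_torque': array([ 3.01986831e-03, -5.59841144e+01, -4.91751945e+01,  7.69541832e-02,
        3.56232037e-02, -1.57857198e-04]), 'tool_pos': array([ 0.15057197, -0.58019808,  0.21756965]), 'orientation': array([-3.11446034e+00, -3.97371526e-01,  1.01454889e-04]), 'force': array([ 0.33933667, -0.40395188,  0.21919215]), 'wrist_torque': array([ 0.01487544, -0.00639422,  0.06065485]), 'gripper_force': 0.0, 'opening': 0.09291219372729954}
{'fx': 535.0591066636566, 'fy': 535.0591066636566, 'cx': 284.9037596985413, 'cy': 208.69946641543552, 'rvec': array([ 0.67597843, -2.40884026,  1.43132849]), 'tvec': array([0.42117267, 0.28981586, 1.50849792])}
{'fx': 419.6703846312049, 'fy': 419.6703846312049, 'cx': 277.9881981444664, 'cy': 213.8466967106135, 'rvec': array([ 2.18020955, -2.17807539,  0.15026906]), 'tvec': array([-0.08785282,  0.53144594,  1.27316229])}
```

View pics/side0b.png

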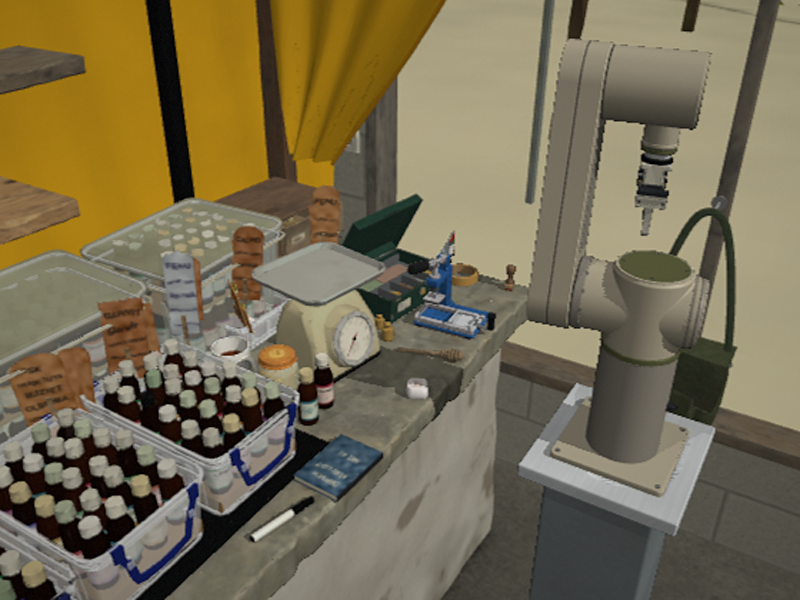

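View pics/top0b.png

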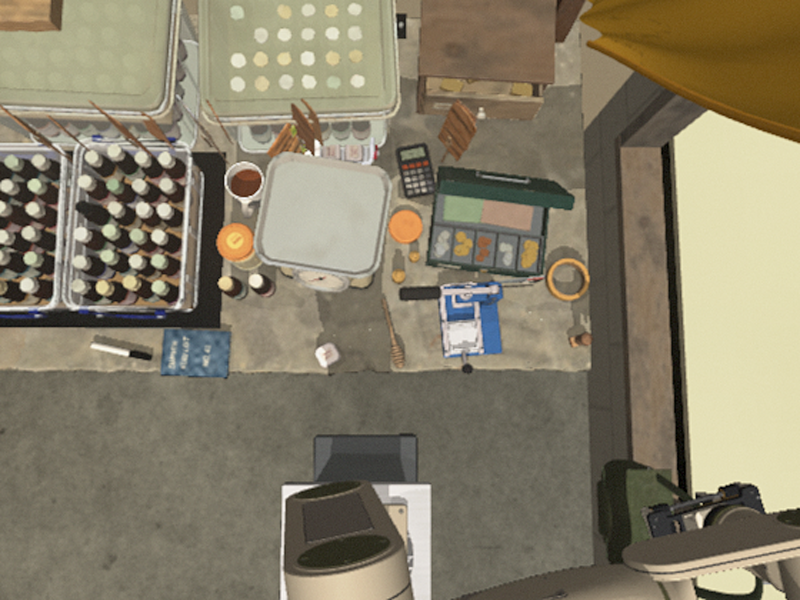

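The side view (at 800 px) shows the soap near (417,388) and the press near (450,310). In the top view the soap is near (327,354), the knob at (467,368) and the lever grip at (420,294). Next I'll enlarge crops of both.

```bash
python3 - <<'E'
import cv2,numpy as np
t=cv2.imread("pics/top0.png");s=cv2.imread("pics/side0.png")
# top crop x 215..365,y 185..270 ; side crop x 265..365,y 155..285
a=cv2.resize(t[188:268,215:365],None,fx=5.333,fy=5.333,interpolation=cv2.INTER_CUBIC)
cv2.imwrite("pics/topc.png",a)
b=cv2.resize(s[155:285,270:360],None,fx=4.6,fy=4.6,interpolation=cv2.INTER_CUBIC)
cv2.imwrite("pics/sidec.png",b); print(a.shape,b.shape)
E
```

```text
(427, 800, 3) (598, 414, 3)
```

View pics/topc.png

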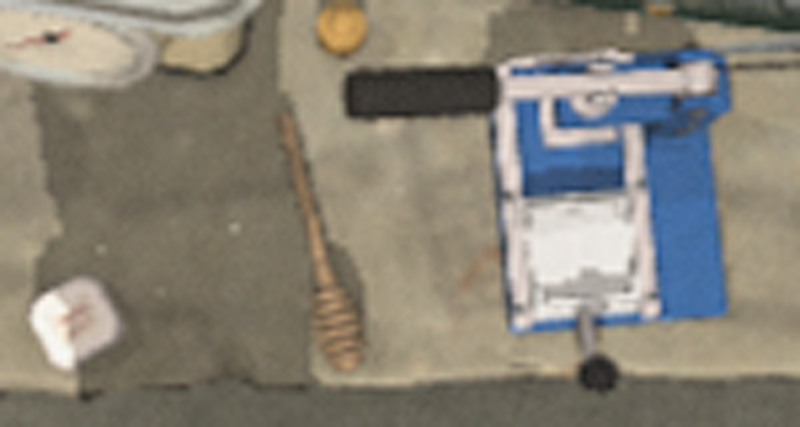

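View pics/sidec.png

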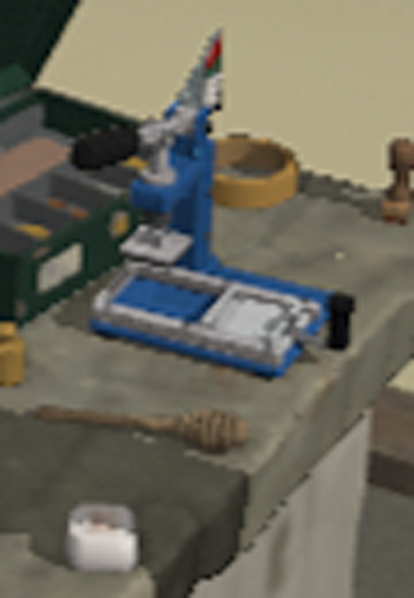

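The top crop puts the knob head at (598,372), the grip axis from (347,95) to (497,90), the front base corners at (512,330) and (727,314), and the soap's centre at about (76,323). In the side crop the knob head is at (342,297), the grip runs from (75,152) to (140,138), the base corners are at (283,376) and (92,327), and the soap's silhouette spans x 68–138, y 503–571.

```bash
cat > h.py <<'E'
import numpy as np,cv2
from plant import eyes
from scipy.optimize import least_squares
M={n:eyes.camera_model(n) for n in("side","top")}
def K(n): m=M[n];return np.array([[m["fx"],0,m["cx"]],[0,m["fy"],m["cy"]],[0,0,1.]])
def proj(n,P): return cv2.projectPoints(np.atleast_2d(np.float64(P)),M[n]["rvec"],M[n]["tvec"],K(n),None)[0].reshape(-1,2)
def full(n): R=cv2.Rodrigues(M[n]["rvec"])[0];return K(n)@np.c_[R,M[n]["tvec"]]
def tri(a,b): # top, side
    X=cv2.triangulatePoints(full("top"),full("side"),np.float64(a).reshape(2,1),np.float64(b).reshape(2,1)).ravel();return X[:3]/X[3]
def tc(u,v): return np.array([215+(u+.5)/5.333-.5,188+(v+.5)/5.333-.5])
def sc(u,v): return np.array([270+(u+.5)/4.6-.5,155+(v+.5)/4.6-.5])
def plane(n,p,z):
    R=cv2.Rodrigues(M[n]["rvec"])[0];C=-R.T@M[n]["tvec"];d=R.T@np.linalg.inv(K(n))@np.array([*p,1]);return C+d*(z-C[2])/d[2]
def W(x,P): c,s=np.cos(x[2]),np.sin(x[2]);P=np.atleast_2d(P);return np.c_[x[0]+c*P[:,0]-s*P[:,1],x[1]+s*P[:,0]+c*P[:,1],P[:,2]]
E
python3 - <<'E'
from h import *
print("knob",tri(tc(598,372),sc(342,297)))
print("gripmid",tri(tc(421,93),sc(106,145)))
print("soap",tri(tc(76,320),sc(103,520)), plane("top",tc(76,323),.013),plane("side",sc(103,537),.013))
def g(d):a=.28;return (0,-.052+d*np.cos(a),.15+d*np.sin(a))
ob=[("top",tc(598,372),(-.155,0,.059)),("side",sc(342,297),(-.155,0,.061)),
("top",tc(347,95),g(.195)),("top",tc(497,90),g(.115)),("side",sc(75,152),g(.195)),("side",sc(140,138),g(.115)),
("top",tc(512,330),(-.124,.044,.006)),("top",tc(727,314),(-.124,-.086,.006)),("side",sc(283,376),(-.124,.044,0)),("side",sc(92,327),(.036,.044,0))]
f=lambda x:np.concatenate([proj(n,W(x,P))[0]-p for n,p,P in ob])
r=least_squares(f,[.5,-.2,0],loss="soft_l1");print(r.x);print(r.fun.reshape(-1,2).round(1)); np.save("press.npy",r.x)
x=r.x
for k,P in dict(nest=(-.085,0,.0205),knob=(-.155,0,.0485),grip=g(.155)).items():print(k,W(x,P))
# soap sides: bigger crop
t=cv2.imread("pics/top0.png");a=cv2.resize(t[234:262,216:244],None,fx=14,fy=14,interpolation=cv2.INTER_CUBIC)
s=cv2.imread("pics/side0.png");b=cv2.resize(s[258:286,278:306],None,fx=14,fy=14,interpolation=cv2.INTER_CUBIC)
# overlay press outline on top crop
cc=cv2.resize(t[188:268,295:365],None,fx=4.9,fy=4.9,interpolation=cv2.INTER_CUBIC)
for P in [[(-.124,.044,0),(-.124,-.086,0),(.036,-.086,0),(.036,.044,0)],[(-.1105,.0255,.0305),(-.1105,-.0255,.0305),(-.0595,-.0255,.0305),(-.0595,.0255,.0305)]]:
    q=(proj("top",W(x,P))-[294.5,187.5])*4.9; cv2.polylines(cc,[q.astype(int)],True,(0,0,255),1)
cv2.imwrite("pics/c2.png",np.hstack([a,b])); cv2.imwrite("pics/c3.png",np.hstack([cc,b]));
cv2.imwrite("pics/mix.png",np.hstack([a,cc]))
E
```

```text
knob [ 0.39620526 -0.23274131  0.06509464]
gripmid [ 0.53814025 -0.12419051  0.19847378]
soap [0.42739377 0.06389015 0.02878578] [0.42571983 0.06505355 0.013     ] [0.42876758 0.06137761 0.013     ]
[ 0.54827323 -0.22384774  0.07888295]
[[ 0.9  1.1]
 [ 0.8  0.8]
 [ 0.8 -0.8]
 [ 0.2 -0.9]
 [ 1.6  1.2]
 [-2.6  1. ]
 [-0.2  0.2]
 [ 0.4 -0. ]
 [-0.6  2.6]
 [-0.9  2.1]]
nest [[ 0.46353755 -0.23054584  0.0205    ]]
knob [[ 0.39375523 -0.23606192  0.0485    ]]
grip [[ 0.54063239 -0.12718567  0.19283513]]
```

View pics/mix.png

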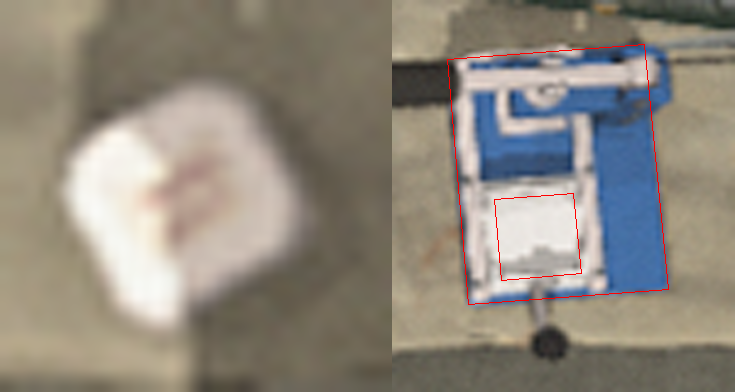

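The overlaid base and nest outlines fit well, and the soap is turned about 35°. I'll refine the soap pose by silhouette and take a close look at the tray in both views.

```bash
python3 - <<'E'
from h import *
U=8
def mask(n,x0,y0,w):
    im=cv2.imread(f"pics/{n}0.png")[y0:y0+w,x0:x0+w];im=cv2.resize(im,None,fx=U,fy=U,interpolation=cv2.INTER_CUBIC)
    g=im[:,:,0];th,m=cv2.threshold(g,0,255,cv2.THRESH_OTSU);k,l,s,c=cv2.connectedComponentsWithStats(m)
    ctr=l==1+np.argmax(s[1:,4]);print(n,th,s[1:,4].max());return ctr
B={"top":(216,234,28),"side":(278,258,28)}
mk={n:mask(n,*b) for n,b in B.items()}
# rounded cushion: superellipse outline layers
a=np.linspace(0,2*np.pi,80)
def lay(h,e=5): r=h/(abs(np.cos(a))**e+abs(np.sin(a))**e)**(1/e);return r*np.cos(a),r*np.sin(a)
pts=np.vstack([np.c_[lay(h)[0],lay(h)[1],np.full(80,z)] for h,z in((.020,.001),(.024,.008),(.024,.018),(.020,.025))])
def ren(n,x):
    x0,y0,w=B[n];q=(proj(n,W(x,pts))-[x0-.5,y0-.5])*U
    im=np.zeros((w*U,w*U),np.uint8);cv2.fillConvexPoly(im,cv2.convexHull((q*16).astype(np.int32)),1,shift=4);return im>0
from scipy.optimize import minimize
def cost(v,ns): x=[v[0]/100,v[1]/100,v[2]/10];return sum(1-(ren(n,x)&mk[n]).sum()/(ren(n,x)|mk[n]).sum() for n in ns)
for ns in(["top"],["side"],["top","side"]):
    best=min((minimize(cost,[42.6,6.4/1,y0*10],args=(ns,),method="Nelder-Mead",options=dict(initial_simplex=np.array([[42.6,6.4,y0*10],[43.2,6.4,y0*10],[42.6,7,y0*10],[42.6,6.4,y0*10+1.5]]))) for y0 in(.45,.6,.8)),key=lambda r:r.fun)
    print(ns,best.x[0]/100,best.x[1]/100,np.degrees(best.x[2]/10),best.fun)
t=cv2.imread("pics/top0.png");a1=cv2.resize(t[214:264,305:345],None,fx=10,fy=10,interpolation=cv2.INTER_CUBIC)
s=cv2.imread("pics/side0.png");b=cv2.resize(s[208:248,286:326+0],(400,400),interpolation=cv2.INTER_CUBIC);b=cv2.copyMakeBorder(cv2.resize(s[206:246,306:346],(400,400),interpolation=cv2.INTER_CUBIC),0,100,0,0,cv2.BORDER_CONSTANT)
cv2.imwrite("pics/tray.png",np.hstack([a1,b]))
E
```

```text
top 147.0 11009
side 118.0 10013
['top'] 0.426595707138917 0.06838140713024676 34.4166451617916 0.272005819720918
['side'] 0.4278786133134991 0.06167893378002248 29.223794246838114 0.2413427294081988
['top', 'side'] 0.4271051936388701 0.06490870097949505 29.040796828509965 0.554340016517732
```

View pics/tray.png

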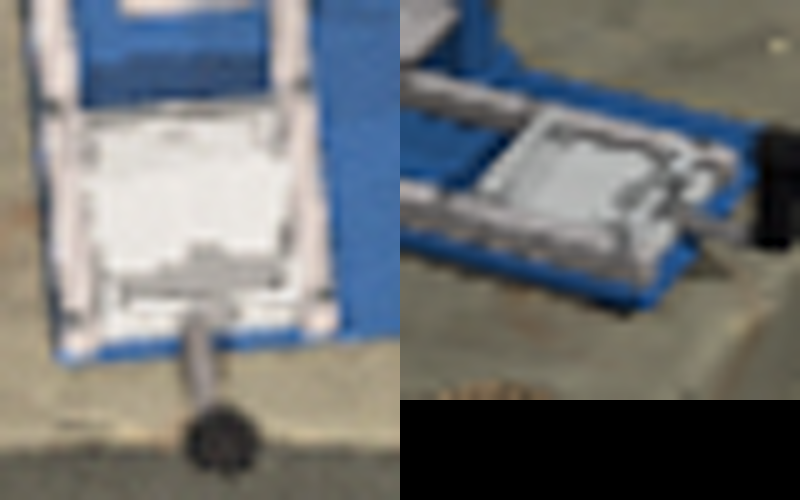

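The tray crop gives the rail mid-line at about x=187 for row 200 and the knob head at (222,437). The soap mask threshold was too high, so I'll redo the fit with a lower one.

```bash
python3 - <<'E'
from h import *
x=np.load("press.npy")
for P in((-.085,0,.027),(-.085,0,.0305),(-.155,0,.061)): print("pred tray crop",(proj("top",W(x,P))[0]-[304.5,213.5])*10,(proj("side",W(x,P))[0]-[305.5,205.5])*10+[400,0])
print("obs nest c", plane("top",[304.5+18.7,213.5+20],.027), "pred",W(x,(-.085,0,0)))
print("knob plane", plane("top",[304.5+22.2,213.5+43.7],.061), "pred",W(x,(-.155,0,0)))
R=cv2.Rodrigues(M["top"]["rvec"])[0];print("topcam",-R.T@M["top"]["tvec"])
U=8
B={"top":(216,234,28),"side":(278,258,28)}
a=np.linspace(0,2*np.pi,80)
def lay(h,e=5): r=h/(abs(np.cos(a))**e+abs(np.sin(a))**e)**(1/e);return r*np.cos(a),r*np.sin(a)
pts=np.vstack([np.c_[lay(h)[0],lay(h)[1],np.full(80,z)] for h,z in((.020,.001),(.024,.008),(.024,.018),(.020,.025))])
def ren(n,x):
    x0,y0,w=B[n];q=(proj(n,W(x,pts))-[x0-.5,y0-.5])*U
    im=np.zeros((w*U,w*U),np.uint8);cv2.fillConvexPoly(im,cv2.convexHull((q*16).astype(np.int32)),1,shift=4);return im>0
from scipy.optimize import minimize
for ns,ths in((["top"],(115,125,135)),(["side"],(85,95,105))):
  n=ns[0];x0,y0,w=B[n]
  im=cv2.resize(cv2.imread(f"pics/{n}0.png")[y0:y0+w,x0:x0+w],None,fx=U,fy=U,interpolation=cv2.INTER_CUBIC)
  for th in ths:
    k,l,s,c=cv2.connectedComponentsWithStats((im[:,:,0]>th).astype(np.uint8))
    m=l==l[w*U//2,w*U//2]
    m=m if l[w*U//2,w*U//2] else m*0
    cost=lambda v:1-(ren(n,[v[0]/100,v[1]/100,v[2]/10])&m).sum()/(ren(n,[v[0]/100,v[1]/100,v[2]/10])|m).sum()
    b=min((minimize(cost,[42.6,6.4,y*10],method="Nelder-Mead",options=dict(initial_simplex=np.array([[42.3,6.2,y*10],[43.2,6.4,y*10],[42.6,7,y*10],[42.6,6.4,y*10+1.5]]))) for y in(.45,.6,.8)),key=lambda r:r.fun)
    print(n,th,m.sum(),ren(n,[b.x[0]/100,b.x[1]/100,b.x[2]/10]).sum(),b.x[0]/100,b.x[1]/100,np.degrees(b.x[2]/10),b.fun)
E
```

```text
pred tray crop [195.68584904 223.41282325] [598.80794771 182.31708918]
pred tray crop [197.2482589  222.77671979] [599.32030491 173.69395426]
pred tray crop [232.49519434 449.05994464] [793.01454348 144.90622727]
obs nest c [ 0.47081114 -0.22792852  0.027     ] pred [[ 0.46353755 -0.23054584  0.        ]]
knob plane [ 0.39736428 -0.23294142  0.061     ] pred [[ 0.39375523 -0.23606192  0.        ]]
topcam [ 0.39025545 -0.04947663  1.32527275]
top 115 21926 15199 0.41859406041783925 0.07791206287426816 32.21984501162568 0.35620987381005087
top 125 17255 15143 0.4247274700073361 0.06656402755092478 28.24128341424327 0.2886271195393798
top 135 12523 15117 0.4260380212127399 0.06729561580570449 32.79848548123238 0.17159489316663357
side 85 24045 13260 0.42826140899773185 0.06291124058545816 31.075159564335422 0.4805099588611462
side 95 12735 13223 0.4288792151090493 0.062449713153100904 30.292919643400566 0.09859361265748612
side 105 11608 13208 0.42879907163370035 0.06162386021164443 29.89096675282499 0.13160668574009937
```

Top and side agree on the soap to about 3 mm, at (0.4275, 0.065) with yaw about 31°. I'll move above it and check again when it's gripped.

>>> arm_command([
  [[1.5,2.7,-0.3,0,0,1],[1.5,2.7,-0.3,0,0,1],[1.5,2.7,-0.3,0,0,1],[1.5,2.7,-0.3,0,0,1],[1.5,2.7,-0.3,0,0,1],[1.5,2.7,-0.3,0,0,1],[1.5,2.7,-0.3,0,0,1],[1.5,2.7,-0.3,0,0,1],[1.5,2.7,-0.3,0,0,1],[1.5,2.7,-0.3,0,0,1],[1.5,2.7,-0.3,0,0,1],[1.5,2.7,-0.3,0,0,1]],
], gripper=1)

```text
t: 1.1
tool_pos: [0.3309, -0.2552, 0.1822]
orientation: [-3.057, -0.722, 0.0]
force: [0.3, 0.1, 0.4]
opening: 0.0932
gripper_force: 0.0
```

>>> arm_command([
  [[0.8,2.7,-0.4,0,0,0.4],[0.8,2.7,-0.4,0,0,0.4],[0.8,2.7,-0.4,0,0,0.4],[0.8,2.7,-0.4,0,0,0.4],[0.8,2.7,-0.4,0,0,0.4],[0.8,2.7,-0.4,0,0,0.4],[0.8,2.7,-0.4,0,0,0.4],[0.8,2.7,-0.4,0,0,0.4],[0.8,2.7,-0.4,0,0,0.4],[0.8,2.7,-0.4,0,0,0.4],[0.8,2.7,-0.4,0,0,0.4],[0,0,0,0,0,0]],
])

```text
t: 2.1
tool_pos: [0.4185, 0.0441, 0.1376]
orientation: [-3.024, -0.843, 0.001]
force: [-0.0, 0.0, 0.1]
opening: 0.0927
gripper_force: 0.0
```

```bash
cat >> h.py <<'E'
from scipy.spatial.transform import Rotation as Ro
from plant import monitor
def st():
    s=monitor.read_state();R=Ro.from_rotvec(s["orientation"]).as_matrix()
    print("t%.2f"%s["t"],"p",s["tool_pos"].round(4),"yaw_y%.1f"%(np.degrees(np.arctan2(R[1,1],R[0,1]))%180),"zax",R[:,2].round(3),"F",s["force"].round(1),"open%.4f gf%.1f"%(s["opening"],s["gripper_force"]));return s
E
python3 -c "
from h import *
s=st();print(s['q'].round(2))"
```

```text
t2.10 p [0.4185 0.0441 0.1376] yaw_y121.1 zax [-0.001  0.002 -1.   ] F [-0.   0.   0.1] open0.0927 gf0.0
[-0.02 -0.32  2.06  0.    1.4   1.01]
```

>>> arm_command([
  [[0.5,1.1,-1,0,0,0],[0.4,1,-1,0,0,0],[0,0,-2,0,0,0],[0,0,-2,0,0,0],[0,0,-2,0,0,0],[0,0,-2,0,0,0],[0,0,-1.5,0,0,0],[0,0,-0.8,0,0,0],[0,0,-0.5,0,0,0],[0,0,0,0,0,0],[0,0,0,0,0,0]],
])

```text
t: 3.02
tool_pos: [0.4281, 0.0611, 0.0112]
orientation: [3.028, 0.838, 0.001]
force: [0.9, 0.1, 0.8]
opening: 0.0933
gripper_force: 0.0
```

>>> arm_command([
  [[0,0,0,0,0,0],[0,0,0,0,0,0],[0,0,0,0,0,0],[0,0,0,0,0,0],[0,0,0,0,0,0],[0,0,0,0,0,0],[0,0,0,0,0,0],[0,0,0,0,0,0]],
], gripper=-1, squeeze=10)

```text
t: 3.68
tool_pos: [0.4277, 0.0612, 0.0107]
orientation: [3.028, 0.838, 0.0]
force: [-1.1, 0.1, 0.5]
opening: 0.0469
gripper_force: 9.9
```

Gripped: opening 46.9 mm at 10 N. I'll lift, carry it over the nest and check.

>>> arm_command([
  [[0,0,1,0,0,0],[0,0,2,0,0,0],[0,0,3,0,0,0],[0,0,3,0,0,0],[0,-1,2,0,0,0],[0.3,-2.5,0,0,0,-2.2],[0.3,-2.5,0,0,0,-2.2],[0.3,-2.5,0,0,0,-2.2],[0.3,-2.5,0,0,0,-2.2],[0.3,-2.5,0,0,0,-2.2],[0.3,-2.5,0,0,0,-2.2],[0.3,-2.5,0,0,0,-2.2]],
])

```text
t: 4.68
tool_pos: [0.4487, -0.1251, 0.1214]
orientation: [3.113, 0.422, 0.001]
force: [0.7, -0.4, -0.2]
opening: 0.0469
gripper_force: 9.8
```

>>> arm_command([
  [[0.4,-2.5,0,0,0,-2.2],[0.4,-2.5,0,0,0,-2.2],[0.4,-2.5,-0.5,0,0,-2.2],[0.4,-2,-1,0,0,-2.2],[0.2,-1.1,-1,0,0,-2.3],[0,0,-0.5,0,0,0],[0,0,0,0,0,0],[0,0,0,0,0,0],[0,0,0,0,0,0]],
])

```text
t: 5.43
tool_pos: [0.4669, -0.229, 0.0913]
orientation: [3.139, 0.124, 0.001]
force: [0.6, -1.3, 0.2]
opening: 0.0468
gripper_force: 9.8
```

```bash
python3 - <<'E'
from h import *
st()
t=eyes.read_camera("top");s=eyes.read_camera("side");cv2.imwrite("pics/t1.png",t);cv2.imwrite("pics/s1.png",s)
st()
a=cv2.resize(t[205:265,300:350],None,fx=8,fy=8,interpolation=cv2.INTER_CUBIC)
b=cv2.resize(s[185:245,290:340],None,fx=8,fy=8,interpolation=cv2.INTER_CUBIC)
cv2.imwrite("pics/m1.png",np.hstack([a,b]))
E
```

```text
t5.43 p [ 0.4669 -0.229   0.0913] yaw_y94.5 zax [ 0. -0. -1.] F [ 0.6 -1.3  0.2] open0.0468 gf9.8
t5.53 p [ 0.4671 -0.2292  0.0915] yaw_y94.5 zax [ 0.001 -0.    -1.   ] F [ 0.2  0.6 -0.1] open0.0465 gf9.8
```

View pics/m1.png

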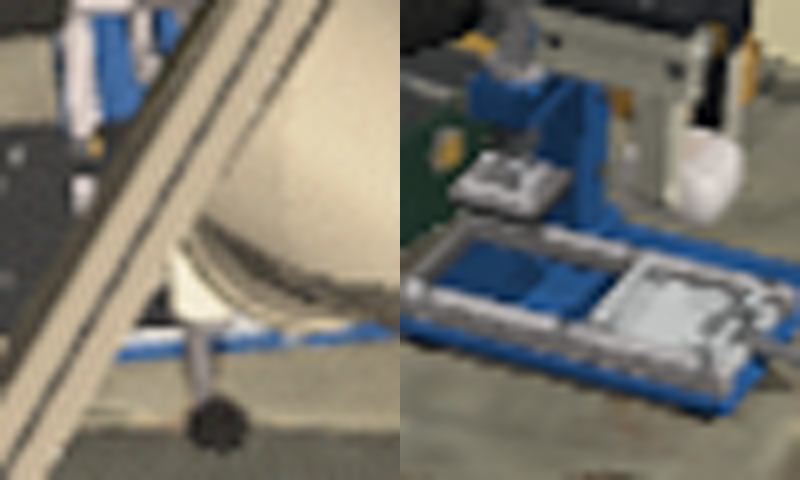

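The arm hides the nest from the top camera. The side view shows the held soap (right edge x≈742, bottom y≈222) and the whole nest. I'll overlay the modelled soap and nest there.

```bash
python3 - <<'E'
from h import *
R=cv2.Rodrigues(M["side"]["rvec"])[0];print("sidecam",-R.T@M["side"]["tvec"])
x=np.load("press.npy"); s=cv2.imread("pics/s1.png")
Z=14;x0,y0=312,192
b=cv2.resize(s[y0:y0+42,x0:x0+52],None,fx=Z,fy=Z,interpolation=cv2.INTER_CUBIC)
def pl(P,c):
    q=(proj("side",P)-[x0-.5,y0-.5])*Z;cv2.polylines(b,[q.astype(int)],True,c,1)
a=np.linspace(0,2*np.pi,60)
def lay(h,z,e=5): r=h/(abs(np.cos(a))**e+abs(np.sin(a))**e)**(1/e);return np.c_[r*np.cos(a),r*np.sin(a),a*0+z]
t=[.4671,-.2292,np.radians(4.5)]
for h,z in((.020,.0815),(.024,.0885),(.024,.0985),(.02,.1055)): pl(W(t,lay(h,z)),(0,0,255))
pl(W(t,[(-.0075,.0235,.0915),(.0075,.0235,.0915),(.0075,.0235,.13),(-.0075,.0235,.13)]),(0,255,0))
for z in(.0205,.0305): pl(W(x,[(-.085+i*.0255,j*.0255,z) for i,j in((-1,-1),(-1,1),(1,1),(1,-1))]),(0,0,255))
cv2.imwrite("pics/m2.png",b)
E
```

```text
sidecam [-0.23224142  1.23846363  0.97427787]
```

View pics/m2.png

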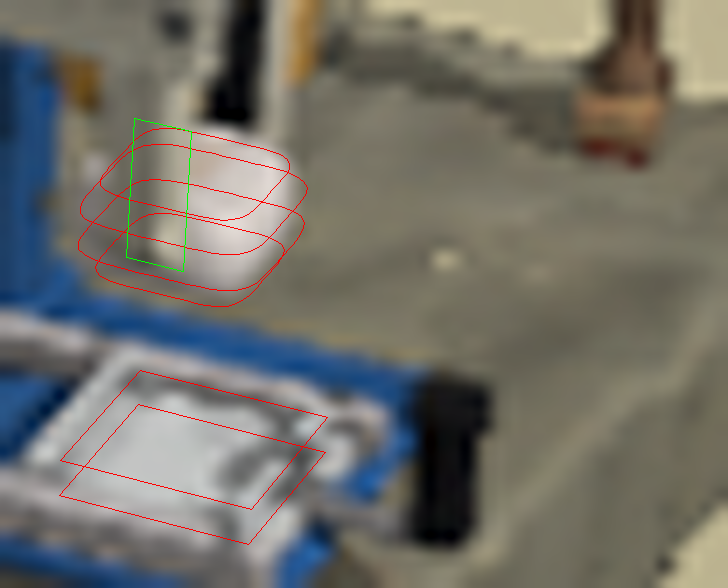

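```bash
python3 - <<'E'
from h import *
x=np.load("press.npy")
k=plane("side",[343.9,218.95],.061);print("knob side",k, "nest->",k[:2]+.07*np.array([np.cos(x[2]),np.sin(x[2])]))
def g(d):a=.28;return (0,-.052+d*np.cos(a),.15+d*np.sin(a))
for nm,ob in(("side",[(sc(342,297),(-.155,0,.061)),(sc(75,152),g(.195)),(sc(140,138),g(.115)),(sc(283,376),(-.124,.044,0)),(sc(92,327),(.036,.044,0))]),
 ("top",[(tc(598,372),(-.155,0,.061)),(tc(347,95),g(.195)),(tc(497,90),g(.115)),(tc(512,330),(-.124,.044,.006)),(tc(727,314),(-.124,-.086,.006)),(np.array([323.3,235.]),(-.085,0,.027))])):
    for yaw in(x[2],None):
        f=lambda v:np.concatenate([proj(nm,W([v[0],v[1],yaw if yaw else v[2]],P))[0]-p for p,P in ob])
        r=least_squares(f,x);v=r.x.copy();v[2]=yaw or v[2];print(nm,v,"nest",W(v,(-.085,0,0)),r.fun.reshape(-1,2).round(1).tolist())
# bias of side for held tool: where soap/tool
im=cv2.imread("pics/s1.png")
E
```

```text
knob side [ 0.39945273 -0.24091263  0.061     ] nest-> [ 0.46923506 -0.23539655]
side [ 0.55262677 -0.23401439  0.07888295] nest [[ 0.46789109 -0.24071249  0.        ]] [[1.0, -0.8], [2.0, -0.4], [-2.2, -0.5], [-0.4, 0.9], [-0.5, 0.5]]
side [ 0.55064243 -0.23623815  0.03905294] nest [[ 0.46570724 -0.23955681  0.        ]] [[1.1, -0.1], [1.4, -0.8], [-2.0, -0.7], [-0.6, 1.3], [0.0, 0.1]]
top [ 0.54837183 -0.22239293  0.07888295] nest [[ 0.46363615 -0.22909103  0.        ]] [[0.5, 1.0], [0.2, -0.8], [-0.4, -0.9], [-0.7, 0.2], [-0.0, -0.1], [0.3, 0.8]]
top [ 0.54861384 -0.22166817  0.08837335] nest [[ 0.46394554 -0.22917013  0.        ]] [[0.8, 0.9], [0.0, -0.4], [-0.6, -0.8], [-0.5, 0.2], [0.1, -0.4], [0.3, 0.7]]
```

The side view is biased by about the same amount for the tool and the press, so the fitted nest at about (0.4635, -0.2305) stands. I'll lower to just above the walls and compare there, with little parallax.

>>> arm_command([
  [[-0.3,-0.15,-1.5,0,0,0],[0,0,-1.5,0,0,0],[0,0,-1,0,0,0],[0,0,-0.4,0,0,0],[0,0,0,0,0,0],[0,0,0,0,0,0]],
])

```text
t: 6.03
tool_pos: [0.4639, -0.2312, 0.047]
orientation: [3.139, 0.122, 0.0]
force: [0.3, -0.5, -1.0]
opening: 0.0467
gripper_force: 9.8
```

```bash
python3 - <<'E'
from h import *
s0=st(); s=eyes.read_camera("side");cv2.imwrite("pics/s2.png",s);top=eyes.read_camera("top");cv2.imwrite("pics/t2.png",top)
x=np.load("press.npy")
Z=12;x0,y0=308,200
ims=[]
for n in("pics/s2.png","pics/side0.png"):
    ims.append(cv2.resize(cv2.imread(n)[y0:y0+40,x0:x0+33],None,fx=Z,fy=Z,interpolation=cv2.INTER_CUBIC))
b=ims[0].copy()
a=np.linspace(0,2*np.pi,60)
def lay(h,z,e=5): r=h/(abs(np.cos(a))**e+abs(np.sin(a))**e)**(1/e);return np.c_[r*np.cos(a),r*np.sin(a),a*0+z]
t=[*s0["tool_pos"][:2],np.radians(4.5)];zb=s0["tool_pos"][2]-.0107
for im,sets in((b,[W(t,lay(h,zb+z)) for h,z in((.020,.001),(.024,.013),(.02,.025))]),(ims[1],[W(x,[(-.085+i*.0255,j*.0255,z) for i,j in((-1,-1),(-1,1),(1,1),(1,-1))]) for z in(.0205,.0305)])):
    for P in sets: cv2.polylines(im,[((proj("side",P)-[x0-.5,y0-.5])*Z).astype(int)],True,(0,0,255),1)
cv2.imwrite("pics/m3.png",np.hstack([b,ims[1]]));print(b.shape)
E
```

```text
t6.03 p [ 0.4639 -0.2312  0.047 ] yaw_y94.5 zax [ 0. -0. -1.] F [ 0.3 -0.5 -1. ] open0.0467 gf9.8
(480, 396, 3)
```

View pics/m3.png

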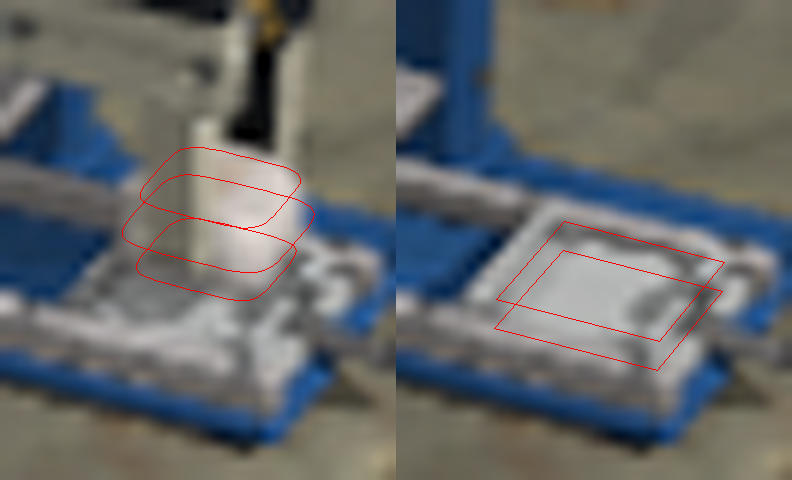

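The soap and nest are shifted alike from the model, so the alignment is within about 1 mm. I'll lower slowly and watch the force.

>>> arm_command([
  [[0,0.05,-0.3,0,0,0],[0,0,-0.3,0,0,0],[0,0,-0.2,0,0,0],[0,0,-0.2,0,0,0],[0,0,0,0,0,0]],
])

```text
t: 6.55
tool_pos: [0.4633, -0.2306, 0.036]
orientation: [-3.139, -0.122, 0.001]
force: [0.4, 0.4, -1.2]
opening: 0.0468
gripper_force: 9.8
```

>>> arm_command([
  [[0,0,-0.2,0,0,0],[0,0,-0.15,0,0,0],[0,0,-0.1,0,0,0],[0,0,0,0,0,0],[0,0,0,0,0,0]],
])

```text
t: 6.97
tool_pos: [0.4636, -0.2308, 0.0321]
orientation: [-3.139, -0.122, 0.0]
force: [0.2, 0.8, 0.0]
opening: 0.047
gripper_force: 9.8
```

>>> arm_command([
  [[0,0,-0.1,0,0,0],[0,0,-0.1,0,0,0],[0,0,0,0,0,0],[0,0,0,0,0,0]],
])

```text
t: 7.3
tool_pos: [0.4643, -0.2309, 0.031]
orientation: [3.139, 0.122, 0.002]
force: [-0.4, 1.6, 4.8]
opening: 0.0467
gripper_force: 10.1
```

Contact came at the height expected for a seated soap. I'll release and rise.

>>> arm_command([
  [[0,0,0,0,0,0],[0,0,0,0,0,0],[0,0,0,0,0,0],[0,0,0.5,0,0,0],[0,0,1,0,0,0],[0,0,2,0,0,0],[0,0,2,0,0,0],[0,0,2,0,0,0],[-1,0,0,0,0,0],[0,0,0,0,0,0]],
], gripper=0.35)

```text
t: 8.13
tool_pos: [0.4538, -0.2315, 0.1071]
orientation: [3.137, 0.122, 0.004]
force: [-0.4, 0.7, -0.2]
opening: 0.0628
gripper_force: 0.0
```

```bash
python3 - <<'E'
from h import *
st(); s=eyes.read_camera("side");cv2.imwrite("pics/s3.png",s)
cv2.imwrite("pics/m4.png",cv2.resize(s[180:250,280:360],None,fx=8,fy=8,interpolation=cv2.INTER_CUBIC))
E
```

```text
t8.13 p [ 0.4538 -0.2315  0.1071] yaw_y94.4 zax [ 0.002 -0.002 -1.   ] F [-0.4  0.7 -0.2] open0.0628 gf0.0
```

View pics/m4.png

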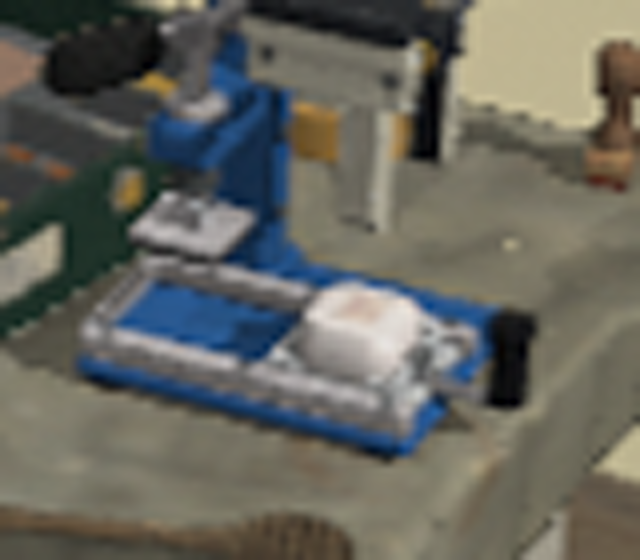

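The soap lies flat in the nest, at about (360,330) in the crop, and the tray and knob (512,360) are clear. Next I go behind the knob with closed fingers.

>>> arm_command([
  [[-2,-0.2,0,0,0,0],[-2,-0.2,0,0,0,0],[-2,-0.2,0,0,0,0],[-2,-0.1,0,0,0,0],[-2,-0.1,0,0,0,0],[0,0,-2,0,0,0],[0,0,-2,0,0,0],[0,0,-1.5,0,0,0],[0,0,-1,0,0,0],[0,0,0,0,0,0]],
], gripper=-1, squeeze=30)

```text
t: 9.02
tool_pos: [0.3516, -0.237, 0.037]
orientation: [-3.135, -0.121, 0.007]
force: [-0.6, 1.1, -0.3]
opening: 0.002
gripper_force: 0.0
```

>>> arm_command([
  [[0.5,0.04,-0.1,0,0,0],[0.5,0.04,0,0,0,0],[0.5,0.04,0,0,0,0],[0.3,0.02,0,0,0,0],[0.3,0.02,0,0,0,0],[0.3,0.02,0,0,0,0],[0,0,0,0,0,0]],
])

```text
t: 9.6
tool_pos: [0.3783, -0.2371, 0.0395]
orientation: [3.139, 0.122, 0.001]
force: [-0.5, -0.6, -1.1]
opening: 0.0004
gripper_force: 0.0
```

>>> arm_command([
  [[0.5,0.04,0,0,0,0],[0.6,0.05,0,0,0,0],[0.6,0.05,0,0,0,0],[0.6,0.05,0,0,0,0],[0.6,0.05,0,0,0,0],[0.6,0.05,0,0,0,0],[0.6,0.05,0,0,0,0],[0.6,0.05,0,0,0,0],[0.6,0.05,0,0,0,0],[0.6,0.05,0,0,0,0],[0.6,0.05,0,0,0,0],[0,0,0,0,0,0]],
])

```text
t: 10.6
tool_pos: [0.4439, -0.2315, 0.0393]
orientation: [3.139, 0.122, 0.001]
force: [-0.3, -0.0, 0.8]
opening: 0.0007
gripper_force: 0.0
```

```bash
python3 -c "
from h import *
st()"
```

```text
t10.60 p [ 0.4439 -0.2315  0.0393] yaw_y94.5 zax [ 0.001 -0.    -1.   ] F [-0.3 -0.   0.8] open0.0007 gf0.0
```

>>> arm_command([
  [[0.3,0.02,0,0,0,0],[0.3,0.02,0,0,0,0],[0.3,0.02,0,0,0,0],[0.2,0.02,0,0,0,0],[0.2,0.02,0,0,0,0]],
])

```text
t: 11.02
tool_pos: [0.4558, -0.2306, 0.0391]
orientation: [-3.139, -0.122, 0.0]
force: [-2.6, 0.4, 1.3]
opening: 0.0005
gripper_force: 0.8
```

Force of about 2.6 N while moving, so the tray is sliding. I continue in small steps to the stop.

>>> arm_command([
  [[0.2,0.02,0,0,0,0],[0.2,0.02,0,0,0,0],[0.1,0.01,0,0,0,0]],
])

```text
t: 11.27
tool_pos: [0.4588, -0.2303, 0.0389]
orientation: [-3.139, -0.122, 0.007]
force: [-16.3, -2.0, 10.4]
opening: 0.0004
gripper_force: 8.0
```

The tray is at its back stop, with a 16 N rise at x=0.459 against the 0.461 expected. I'll retreat, rise and turn the fingers across the lever.

>>> arm_command([
  [[-1,0,0,0,0,0],[-1.5,0,0,0,0,0],[-1.5,0,1,0,0,0],[0,0,2.5,0,0,7],[0,0,2.5,0,0,7],[0,0,2.5,0,0,7],[0,0,3,0,0,7],[0,0,3,0,0,7],[0,0,3,0,0,7],[0,0,3,0,0,7],[0,0,2,0,0,7],[0,0,0,0,0,0]],
])

```text
t: 12.27
tool_pos: [0.4227, -0.2314, 0.27]
orientation: [2.701, 1.588, 0.007]
force: [1.2, -0.2, 0.5]
opening: 0.0003
gripper_force: 0.0
```

>>> arm_command([
  [[1,1,0,0,0,7],[1.5,1.5,0,0,0,7],[1.5,1.5,0,0,0,7],[1.5,1.5,0,0,0,7],[1.5,1.5,0,0,0,6],[1.5,1.5,0,0,0,0],[1.5,1.5,0,0,0,0],[1.2,0.6,0,0,0,0],[0,0,0,0,0,0],[0,0,0,0,0,0]],
])

```text
t: 13.1
tool_pos: [0.5325, -0.1237, 0.2632]
orientation: [-2.133, -2.305, 0.001]
force: [0.0, -0.0, 0.1]
opening: 0.0006
gripper_force: 0.0
```

```bash
python3 - <<'E'
from h import *
st(); t=eyes.read_camera("top");s=eyes.read_camera("side");cv2.imwrite("pics/t5.png",t);cv2.imwrite("pics/s5.png",s)
x=np.array([.549,-.2242,.0788])
# knob dark blob, before/after, near predicted
for nm,a,b in(("top",cv2.imread("pics/top0.png"),t),("side",cv2.imread("pics/side0.png"),s)):
    for tag,im,d in(("before",a,0),("after",b,.085)):
        p=proj(nm,W(x,(-.155+d,0,.061)))[0];c=p.astype(int)
        g=cv2.GaussianBlur(im,(5,5),0).max(axis=2)[c[1]-6:c[1]+10,c[0]-8:c[0]+8];m=(g<75);yy,xx=np.nonzero(m)
        print(nm,tag,p.round(1),m.sum(),(xx.mean()+c[0]-8,yy.mean()+c[1]-6) if m.any() else None, g.min())
E
```

```text
t13.10 p [ 0.5325 -0.1237  0.2632] yaw_y4.5 zax [-0.001  0.    -1.   ] F [ 0.  -0.   0.1] open0.0006 gf0.0
top before [327.9 258.2] 28 (np.float64(326.5), np.float64(258.14285714285717)) 49
top after [325.3 230. ] 3 (np.float64(317.0), np.float64(232.0)) 73
side before [344.7 219.9] 54 (np.float64(343.31481481481484), np.float64(223.35185185185185)) 14
side after [321.8 214.2] 56 (np.float64(321.4107142857143), np.float64(218.44642857142858)) 16
```

```bash
python3 - <<'E'
from h import *
x=np.array([.549,-.2242,.0788])
a=cv2.imread("pics/side0.png");b=cv2.imread("pics/s5.png")
for th in(45,55,65):
  for tag,im,d in(("b",a,0),("a",b,.085)):
    c=proj("side",W(x,(-.155+d,0,.05)))[0].astype(int);U=6
    w=cv2.resize(im[c[1]-15:c[1]+15,c[0]-15:c[0]+15],None,fx=U,fy=U,interpolation=cv2.INTER_CUBIC).max(axis=2)
    k,l,s,ce=cv2.connectedComponentsWithStats((w<th).astype(np.uint8));i=1+np.argmin(np.hypot(*(ce[1:]-90).T)-s[1:,4]/200)
    print(th,tag,(ce[i]/U+c-15).round(2),s[i,4],(s[i,:4]/U).round(1)+np.r_[c-15,0,0])
# template
tp=a[213:231,338:349]
r=cv2.matchTemplate(b[195:240,300:345],tp,cv2.TM_CCOEFF_NORMED);_,v,_,p=cv2.minMaxLoc(r)
def sub(l,c,h):return .5*(l-h)/(l-2*c+h)
print("shift",p[0]+300-338+sub(r[p[1],p[0]-1],v,r[p[1],p[0]+1]),p[1]+195-213+sub(r[p[1]-1,p[0]],v,r[p[1]+1,p[0]]),v)
P=lambda d:proj("side",W(x,(-.155+d,0,.045)))[0]
for d in(.079,.082,.085):print(d,P(d)-P(0))
E
```

```text
45 b [343.76 224.87] 1834 [341.  219.2   5.8  11.8]
45 a [321.79 219.56] 1748 [319.3 213.8   5.3  11.8]
55 b [343.74 224.84] 1998 [340.8 218.8   6.2  12.3]
55 a [321.78 219.55] 1917 [319.3 213.7   5.5  12.2]
65 b [343.73 224.82] 2168 [340.5 218.7   6.7  12.7]
65 a [321.76 219.56] 2092 [318.8 213.5   6.2  12.3]
shift -21.806211 -5.478868 0.8261293172836304
0.079 [-21.20931734  -5.33742127]
0.082 [-22.00124366  -5.53671314]
0.085 [-22.79219998  -5.7357609 ]
```

The tracked shift suggests 81–85 mm of travel, which isn't conclusive, so I'll go back and push the knob again to be sure.

>>> arm_command([
  [[-1.2,-1,0,0,0,-7],[-1.5,-1.5,0,0,0,-7],[-1.5,-1.5,0,0,0,-7],[-1.5,-1.5,0,0,0,-7],[-1.5,-1.5,0,0,0,-7],[-1.5,-1.5,0,0,0,-7],[-1.5,-1.5,0,0,0,-7],[-0.8,-0.6,0,0,0,-7],[0,0,0,0,0,-7],[0,0,0,0,0,-7],[0,0,-2,0,0,-7],[0,0,-3,0,0,-7]],
])

```text
t: 14.2
tool_pos: [0.4237, -0.2321, 0.2172]
orientation: [3.125, 0.273, 0.009]
force: [0.5, -0.4, -0.9]
opening: 0.0006
gripper_force: 0.0
```

>>> arm_command([
  [[0,0,-3,0,0,-6],[0,0,-3,0,0,0],[0,0,-3,0,0,0],[0,0,-3,0,0,0],[0,0,-3,0,0,0],[0,0,-2,0,0,0],[0,0,-0.5,0,0,0],[0,0,0,0,0,0]],
])

```text
t: 14.87
tool_pos: [0.4207, -0.2296, 0.0376]
orientation: [-3.137, -0.12, 0.005]
force: [-0.1, 0.2, -0.9]
opening: 0.0006
gripper_force: 0.0
```

```bash
python3 -c "
from h import *
st()"
```

```text
t14.87 p [ 0.4207 -0.2296  0.0376] yaw_y94.4 zax [-0.003  0.002 -1.   ] F [-0.1  0.2 -0.9] open0.0006 gf0.0
```

>>> arm_command([
  [[1,0,0,0,0,0],[1,0,0,0,0,0],[0.8,0,0,0,0,0],[0.5,0,0,0,0,0],[0.3,0,0,0,0,0],[0.2,0,0,0,0,0],[0.1,0,0,0,0,0],[0,0,0,0,0,0]],
])

```text
t: 15.53
tool_pos: [0.4589, -0.2306, 0.0398]
orientation: [-3.139, -0.123, 0.011]
force: [-22.3, -1.0, 18.1]
opening: 0.0002
gripper_force: 11.2
```

>>> arm_command([
  [[0.1,0,0,0,0,0],[0,0,0,0,0,0]],
])

```text
t: 15.7
tool_pos: [0.459, -0.2306, 0.0398]
orientation: [-3.139, -0.122, 0.014]
force: [-27.1, -1.3, 20.4]
opening: 0.0003
gripper_force: 13.5
```

The stop is solid at the same place under 27 N, so the tray is home. Now to the lever.

>>> arm_command([
  [[-1,0,0,0,0,0],[-1.5,0,0,0,0,0],[-1.5,0,1,0,0,0],[0,0,2.5,0,0,7],[0,0,2.5,0,0,7],[0,0,2.5,0,0,7],[0,0,3,0,0,7],[0,0,3,0,0,7],[0,0,3,0,0,7],[0,0,3,0,0,7],[0,0,2,0,0,7],[0,0,0,0,0,0]],
])

```text
t: 16.7
tool_pos: [0.4251, -0.2313, 0.2705]
orientation: [2.701, 1.588, 0.006]
force: [0.1, -0.5, 0.3]
opening: 0.0004
gripper_force: 0.0
```

>>> arm_command([
  [[1,1,0,0,0,7],[1.5,1.5,0,0,0,7],[1.5,1.5,0,0,0,7],[1.5,1.5,0,0,0,7],[1.5,1.5,0,0,0,6],[1.5,1.5,0,0,0,0],[1.5,1.5,0,0,0,0],[1.6,0.6,0,0,0,0],[0.2,0,-1,0,0,0],[0,0,-1,0,0,0],[0,0,-1,0,0,0],[0,0,0,0,0,0]],
])

```text
t: 17.7
tool_pos: [0.5384, -0.1241, 0.2302]
orientation: [-2.132, -2.301, 0.004]
force: [0.5, -0.4, -0.6]
opening: 0.0004
gripper_force: 0.0
```

```bash
python3 -c "
from h import *
st()"
```

```text
t17.70 p [ 0.5384 -0.1241  0.2302] yaw_y4.4 zax [-0.005  0.001 -1.   ] F [ 0.5 -0.4 -0.6] open0.0004 gf0.0
```

>>> arm_command([
  [[0,0,-1,0,0,0],[0,0,-0.7,0,0,0],[0,0,-0.5,0,0,0],[0,0,-0.5,0,0,0],[0,0,0,0,0,0]],
])

```text
t: 18.12
tool_pos: [0.5403, -0.1241, 0.2063]
orientation: [-2.134, -2.305, 0.0]
force: [-0.8, -0.9, 2.4]
opening: 0.0006
gripper_force: 1.4
```

>>> arm_command([
  [[0,0,-0.5,0,0,0],[0,0,-0.6,0,0,0],[0,0,-0.6,0,0,0],[0,0,-0.6,0,0,0],[0,0,-0.5,0,0,0],[0,0,0,0,0,0]],
])

```text
t: 18.62
tool_pos: [0.5403, -0.1238, 0.1777]
orientation: [-2.133, -2.305, 0.001]
force: [1.5, 0.3, 3.3]
opening: 0.0005
gripper_force: 1.9
```

>>> arm_command([
  [[0,0,-0.4,0,0,0],[0,0,-0.4,0,0,0],[0,0,-0.4,0,0,0],[0,0,-0.3,0,0,0],[0,0,0,0,0,0],[0,0,0,0,0,0]],
])

```text
t: 19.12
tool_pos: [0.5407, -0.1237, 0.164]
orientation: [-2.133, -2.306, -0.001]
force: [-0.4, 5.0, 6.1]
opening: 0.0005
gripper_force: 3.0
```

>>> arm_command([
  [[0,0,-0.3,0,0,0],[0,0,-0.3,0,0,0],[0,0,-0.3,0,0,0],[0,0,-0.3,0,0,0],[0,0,-0.3,0,0,0],[0,0,0,0,0,0],[0,0,0,0,0,0]],
])

```text
t: 19.7
tool_pos: [0.5408, -0.1235, 0.1494]
orientation: [-2.133, -2.306, -0.001]
force: [-1.3, 5.7, 8.3]
opening: 0.0005
gripper_force: 4.5
```

```bash
python3 - <<'E'
from h import *
st()
a=cv2.imread("pics/side0.png");b=eyes.read_camera("side");cv2.imwrite("pics/s6.png",b)
# foot displacement: template of the foot before -> now
x=np.array([.549,-.2242,.0788])
c=proj("side",W(x,(0,0,.062)))[0];print("foot",c)
c=c.astype(int);tp=a[c[1]-5:c[1]+6,c[0]-9:c[0]+6]
r=cv2.matchTemplate(b[c[1]-9:c[1]+22,c[0]-13:c[0]+12],tp,cv2.TM_CCOEFF_NORMED);_,v,_,p=cv2.minMaxLoc(r);print(v,p[0]-4,p[1]-4)
for d in(.0135,.016,.0186,.0208,.024):print(d,proj("side",W(x,(0,0,.062-d)))[0]-proj("side",W(x,(0,0,.062)))[0])
# needle / dial colours
for nm,im in(("before",a),("now",b)):
    w=im[160:185,305:325].astype(int);red=(w[:,:,2]>130)&(w[:,:,1]<80);gr=(w[:,:,1]>w[:,:,2]+25)&(w[:,:,1]>w[:,:,0]+15)
    print(nm,red.sum(),gr.sum(),np.argwhere(red).mean(0)if red.any()else 0)
cv2.imwrite("pics/dial.png",np.hstack([cv2.resize(i[155:215,285:330],None,fx=8,fy=8,interpolation=cv2.INTER_CUBIC) for i in(a,b)]))
E
```

```text
t19.70 p [ 0.5408 -0.1235  0.1494] yaw_y4.5 zax [ 0.     0.001 -1.   ] F [-1.3  5.7  8.3] open0.0005 gf4.5
foot [303.50680828 209.41664465]
0.5983936786651611 -1 3
0.0135 [-0.12014269  3.33232849]
0.016 [-0.14230106  3.9469223 ]
0.0186 [-0.16531597  4.58527369]
0.0208 [-0.18476645  5.12476042]
0.024 [-0.21301939  5.90839592]
before 1 1 [ 6. 11.]
now 0 0 0
```

>>> arm_command([
  [[0,0,-0.2,0,0,0],[0,0,-0.2,0,0,0],[0,0,-0.1,0,0,0],[0,0,0,0,0,0],[0,0,0,0,0,0],[0,0,0,0,0,0]],
])

```text
t: 20.25
tool_pos: [0.5409, -0.1235, 0.1447]
orientation: [-2.133, -2.306, -0.001]
force: [-1.6, 6.2, 9.0]
opening: 0.0003
gripper_force: 5.0
```

>>> arm_command([
  [[0,0,0,0,0,0],[0,0,0,0,0,0],[0,0,0,0,0,0],[0,0,0,0,0,0],[0,0,0,0,0,0],[0,0,0,0,0,0],[0,0,0,0,0,0],[0,0,0,0,0,0],[0,0,0,0,0,0],[0,0,0,0,0,0],[0,0,0,0,0,0],[0,0,0,0,0,0]],
])

```text
t: 21.25
tool_pos: [0.5409, -0.1235, 0.1447]
orientation: [-2.133, -2.306, -0.001]
force: [-2.2, 6.1, 8.7]
opening: 0.0003
gripper_force: 5.0
```

```bash
python3 - <<'E'
from h import *
st();st()
a=cv2.imread("pics/side0.png");b=eyes.read_camera("side");cv2.imwrite("pics/s7.png",b)
x=np.array([.549,-.2242,.0788])
# outer end of grip axis predicted for travels; measure dark bar orientation in side view
def g(d,t):return W(x,(0,-.052+d*np.cos(.28-t),.15+d*np.sin(.28-t)))
for t in(0,.3,.36,.41,.46,.5):print(t,proj("side",g(.195,t)).round(2),proj("side",g(.115,t)).round(2))
for tag,im,t in(("rest",a,0),("now",b,.41)):
    q=np.vstack([proj("side",g(.195,t)),proj("side",g(.135,t))]).astype(int);lo=q.min(0)-[8,9];hi=q.max(0)+[2,9]
    U=6;w=cv2.resize(im[lo[1]:hi[1],lo[0]:hi[0]],None,fx=U,fy=U,interpolation=cv2.INTER_CUBIC).max(2)
    k,l,s,c=cv2.connectedComponentsWithStats((w<62).astype(np.uint8));i=1+np.argmax(s[1:,4]);ys,xs=np.nonzero(l==i)
    print(tag,"left",xs.min()/U+lo[0],"centroid",c[i]/U+lo,"end y",ys[xs<xs.min()+12].mean()/U+lo[1],"box",s[i,:4]/U,"win",lo,hi)
E
```

```text
t21.25 p [ 0.5409 -0.1235  0.1447] yaw_y4.5 zax [ 0.001  0.001 -1.   ] F [-2.2  6.1  8.7] open0.0003 gf5.0
t21.25 p [ 0.5409 -0.1235  0.1447] yaw_y4.5 zax [ 0.001  0.001 -1.   ] F [-2.2  6.1  8.7] open0.0003 gf5.0
0 [[287.34 188.71]] [[297.35 185.5 ]]
0.3 [[286.01 205.54]] [[296.52 195.11]]
0.36 [[286.03 208.62]] [[296.51 196.88]]
0.41 [[286.13 211.08]] [[296.55 198.31]]
0.46 [[286.28 213.45]] [[296.62 199.69]]
0.5 [[286.45 215.27]] [[296.7  200.76]]
rest left 279.0 centroid [288.88637412 184.77558601] end y 179.9338747099768 box [ 0.   0.  17.  18.5] win [279 177] [296 197]
now left 278.0 centroid [287.67951765 208.68468885] end y 206.5606680299932 box [ 0.   7.5 18.  20.5] win [278 192] [296 220]
```

```bash
python3 -c "
from plant import ticket
print(ticket.close_job())"
```

```text
the job is handed in; nothing more can be done
None
```

I handed in the job at about 21 s: the soap is in the nest, the tray is home against its stop, and the lever is held at about 0.41 rad, mid-green (computed from arm height and a 9 N push, since I never read the needle).

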